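# Park the culture flasks on their colour-coded plates

### The job

Lay each of the four culture flasks flat, label up, on the black plate whose coloured band matches its cap, so that the rectangular body lies inside the white outline and the cap points over the coloured band. Do not disturb the small dish and the vial in the middle of the table, and leave all four flasks released and still.

Things in the scene. Friction and masses are not known exactly. Their poses are not given: they have to be found in the camera images.
- flask_green_mid (a point): Clear flat cell-culture flask with a green screw cap and a white label on top, lying flat, about 60 g. Its rectangular body is 68 long (x) x 44 wide (y) x 26 high (z) mm; a neck and the green cap (23 mm diameter, 22 mm long) stick out at the +x end, the cap's outer end 66 mm from this point. This point is the centre of the rectangular body, half-way up (13 mm above its underside); x points towards the cap, z up. Grasp it across the 44 mm width (along y).
- plate_green: Fixed flat black plate with a green band, 128 long (x) x 74 wide (y) x 4 mm thick, lying on the table. Origin at the centre of its underside; x points towards the green band, which covers the +x end from x = 31 to 62 mm; z up. A thin white outline, 84 (x) x 60 (y) mm, 8 mm larger all round than a flask's body, is printed on its top; the outline's centre is at x = -16 mm, y = 0, and there the flask's body centre belongs, the cap pointing to +x over the band.
- flask_red_mid (a point): Clear flat cell-culture flask with a red screw cap and a white label on top, lying flat, about 60 g. Its rectangular body is 68 long (x) x 44 wide (y) x 26 high (z) mm; a neck and the red cap (23 mm diameter, 22 mm long) stick out at the +x end, the cap's outer end 66 mm from this point. This point is the centre of the rectangular body, half-way up (13 mm above its underside); x points towards the cap, z up. Grasp it across the 44 mm width (along y).
- plate_red: Fixed flat black plate with a red band, 128 long (x) x 74 wide (y) x 4 mm thick, lying on the table. Origin at the centre of its underside; x points towards the red band, which covers the +x end from x = 31 to 62 mm; z up. A thin white outline, 84 (x) x 60 (y) mm, 8 mm larger all round than a flask's body, is printed on its top; the outline's centre is at x = -16 mm, y = 0, and there the flask's body centre belongs, the cap pointing to +x over the band.
- flask_blue_mid (a point): Clear flat cell-culture flask with a blue screw cap and a white label on top, lying flat, about 60 g. Its rectangular body is 68 long (x) x 44 wide (y) x 26 high (z) mm; a neck and the blue cap (23 mm diameter, 22 mm long) stick out at the +x end, the cap's outer end 66 mm from this point. This point is the centre of the rectangular body, half-way up (13 mm above its underside); x points towards the cap, z up. Grasp it across the 44 mm width (along y).
- plate_blue: Fixed flat black plate with a blue band, 128 long (x) x 74 wide (y) x 4 mm thick, lying on the table. Origin at the centre of its underside; x points towards the blue band, which covers the +x end from x = 31 to 62 mm; z up. A thin white outline, 84 (x) x 60 (y) mm, 8 mm larger all round than a flask's body, is printed on its top; the outline's centre is at x = -16 mm, y = 0, and there the flask's body centre belongs, the cap pointing to +x over the band.
- flask_yellow_mid (a point): Clear flat cell-culture flask with a yellow screw cap and a white label on top, lying flat, about 60 g. Its rectangular body is 68 long (x) x 44 wide (y) x 26 high (z) mm; a neck and the yellow cap (23 mm diameter, 22 mm long) stick out at the +x end, the cap's outer end 66 mm from this point. This point is the centre of the rectangular body, half-way up (13 mm above its underside); x points towards the cap, z up. Grasp it across the 44 mm width (along y).
- plate_yellow: Fixed flat black plate with a yellow band, 128 long (x) x 74 wide (y) x 4 mm thick, lying on the table. Origin at the centre of its underside; x points towards the yellow band, which covers the +x end from x = 31 to 62 mm; z up. A thin white outline, 84 (x) x 60 (y) mm, 8 mm larger all round than a flask's body, is printed on its top; the outline's centre is at x = -16 mm, y = 0, and there the flask's body centre belongs, the cap pointing to +x over the band.
- dish_mid (a point): Small round clear dish with lid, 40 mm across, 13 mm high, a loose bystander near the middle of the table. This point is its centre, half-way up.
- vial_mid (a point): Small white vial with a grey lid, 30 mm across, 46 mm high, standing upright, a loose bystander near the middle of the table. This point is its centre, half-way up.
Not all that is in view belongs to the job. What is shaped like the plate_yellow but turquoise is not meant.

How it is judged:
At the end, for the whole second after the job is handed in: Each flask rests level (0.12 rad) on the plate of its cap's colour, body centre within 10 mm of the outline's centre along each plate axis, within 0.26 rad of the plate's length, cap towards the band; all released and at rest (x of flask_green_mid in the frame of plate_green between -0.026 and -0.006 m and y of flask_green_mid in the frame of plate_green between -0.01 and 0.01 m and z of flask_green_mid in the frame of plate_green between 0.013 and 0.021 m and x of plate_green in the frame of flask_green_mid above 0 m and angle between the x axis of flask_green_mid and the x axis of plate_green, either way round below 0.26 rad and angle between each of flask_green_mid, flask_red_mid, flask_blue_mid, flask_yellow_mid's own z axis and vertical below 0.12 rad and linear speed of each of flask_green, flask_red, flask_blue, flask_yellow below 0.02 m/s and x of flask_red_mid in the frame of plate_red between -0.026 and -0.006 m and y of flask_red_mid in the frame of plate_red between -0.01 and 0.01 m and z of flask_red_mid in the frame of plate_red between 0.013 and 0.021 m and x of plate_red in the frame of flask_red_mid above 0 m and angle between the x axis of flask_red_mid and the x axis of plate_red, either way round below 0.26 rad and x of flask_blue_mid in the frame of plate_blue between -0.026 and -0.006 m and y of flask_blue_mid in the frame of plate_blue between -0.01 and 0.01 m and z of flask_blue_mid in the frame of plate_blue between 0.013 and 0.021 m and x of plate_blue in the frame of flask_blue_mid above 0 m and angle between the x axis of flask_blue_mid and the x axis of plate_blue, either way round below 0.26 rad and x of flask_yellow_mid in the frame of plate_yellow between -0.026 and -0.006 m and y of flask_yellow_mid in the frame of plate_yellow between -0.01 and 0.01 m and z of flask_yellow_mid in the frame of plate_yellow between 0.013 and 0.021 m and x of plate_yellow in the frame of flask_yellow_mid above 0 m and angle between the x axis of flask_yellow_mid and the x axis of plate_yellow, either way round below 0.26 rad); the robot touches nothing.
It fails at once if the dish is pushed more than 25 mm from its start or tipped over (distance of dish_mid from where it was at the start of the episode above 0.025 m or angle between dish_mid's own z axis and vertical above 0.5 rad).
It fails at once if the vial is pushed more than 25 mm from its start or tipped over (distance of vial_mid from where it was at the start of the episode above 0.025 m or angle between vial_mid's own z axis and vertical above 0.5 rad).
It also fails if it takes over 128 s, if anything falls off the work surface, if the arm or the gripper's body presses on something with over 40 N, if the wrist force passes 120 N, or if a joint passes its speed limit or range.

### The arm

A 6-joint arm with a two-finger parallel gripper is mounted at the origin on the work surface. World frame = base frame: x ahead of the robot, y to its left, z up, the work surface at z = 0. Lengths are in m, angles in rad, forces in N, time in s.
With the tool pointing down it reaches from about 0.35 to 0.775 m from the base axis. Payload 7.3 kg.
Tool frame: the origin (TCP) lies at the very end of the fingers, on their centre line; the grasp point (between the pads) lies 19 mm behind it; z points along the fingers, y is the line along which they close (so a half turn about z gives the same grasp; the last joint's range is limited). The gripper opens to 92 mm and grips with 3 to 60 N. Pads are 19 mm wide; open, the fingers measure 130 mm over their backs; the gripper's body (75 mm by 190 mm) begins 47 mm behind the grasp point.
Start: joints at [1.193, 0.342, 1.524, -0, 1.275, -0.146], TCP at [0.121, 0.511, 0.201] pointing down, gripper open.
Joint ranges: [-2.53, 2.53], [-0.77, 2.02], [0.04, 2.7], [-1, 4.14], [0.28, 2.66], [-3.11, 3.11]. Speed limits (rad/s): [2.57, 2.57, 3.14, 3.14, 3.14, 3.14].

### API

Orientations are given as [roll, pitch, yaw] about the fixed x, y, z axes, in that order (R = Rz(yaw) Ry(pitch) Rx(roll)).
In Python, from cell import robot gives the robot as it stands. The module is installed in compiled form; this text tells all that it offers.
- The arm moves only by the tool arm_command, never from a script. Its argument "moves" is a list of rows, each a list of 3 entries, a list of its own where there are three numbers: the shift along the tool's x, y, z in m, then the turn, a rotation vector about the tool's x, y, z in rad, then the finger opening in m, from 0 to 0.0918. In form: [[[dx, dy, dz], [ax, ay, az], claw], ...]. A call has exactly 5 rows; each row is the pose to reach, as a shift and turn from the pose commanded when the call began, along the tool's axes at that moment; what a row does not reach only later rows make up. A row lasts 1/10 s, in which the tool goes at most 50 mm and 8.59 degrees, less where a joint would pass 70% of its speed; a pose out of reach is approached as far as the arm can. A call with a gripper value outside its range is refused whole. The fingers move at their own pace and stop on an object; "squeeze" is the grip in N (left out, the last holds). Time passes only in rows, so rows that repeat a pose let the fingers close, or fill a call up. It gives the time, the measured TCP pose, the force, the opening and the grip force at its end, in the units of the state.
- robot.observe(): the state, without advancing time (a new reading comes with each control period).
- robot.read_camera(name): name is "scene" or "top" or "wrist"; returns the picture (480x640x3 uint8, red, green, blue); there is no depth.
- robot.camera_model(name): a dict with "fx", "fy", "cx", "cy" (pixels), "R" (3x3) and "t" (3): a world point X has camera coordinates R X + t. Camera axes: x right, y down, z forward; pixel columns grow to the right and rows downward; lengths in m; the calibration is good to about 2 mm. The wrist camera is an equidistant fisheye: a pixel r from the principal point sees the ray r / f radians off the axis. A picture is of the moment at which its call begins: read the wrist's pose just before it. camera_model takes no time and is no camera call; for the wrist camera it gives the pose at the moment of the call.
- robot.hand_in(): hands the job in; it is judged then, once.
The state is a dict: "time": time; "qpos": joint angles; "qvel": joint speeds; "joint_efforts": joint torques, N m; "tool_pos": TCP position; "tool_rot": TCP orientation; "contact_force": force on the tool from outside, world axes, zero at the start; "torque": the same for the moment, N m; "opening": finger opening in m; "grip_force": force on a finger pad.
Only numpy, scipy, OpenCV 4.12 (cv2) and the standard library are available. Lean on these libraries where they do the work, as an engineer would, in place of code of your own. Each camera call takes 0.05 s, during which the arm holds its last target. There are 200 camera calls.

## Working session

There is one attempt and no reset: what is moved stays moved. The work goes in short steps, Python scripts to look and compute and a tool call to move; the robot and the scene stay as the last step left them, time stands still between calls to the robot, and variables do not carry over. Pictures are saved under pics/ and viewed, at most 14 in all, crops included, and the job is handed in when it is done.

Besides the shell and the picture viewer there is one more tool, called after ">>>" by a JSON object that holds its "name" and its "arguments". arm_command: Moves the arm, as the interface text tells. Its arguments: {"type":"object","properties":{"moves":{"type":"array"},"squeeze":{"type":"number"}},"required":["moves"]}

```bash
mkdir -p pics; python3 - <<'E'
from cell import robot
import cv2,json
for n in("top","scene"):
    im=robot.read_camera(n);cv2.imwrite(f"pics/{n}0.png",im[:,:,::-1])
    m=robot.camera_model(n);print(n,{k:(v.tolist() if hasattr(v,'tolist') else v) for k,v in m.items()})
print(robot.observe())
E
```

```text
top {'fx': 461.2370036760832, 'fy': 461.2370036760832, 'cx': 315.7762238580688, 'cy': 244.71151554664257, 'R': [[0.018402813334480038, -0.9996975132644125, 0.01631620159001765], [-0.9893874154547558, -0.020560645536562096, -0.14383950081559083], [0.14413146291193596, -0.013495993037552247, -0.9894665126070691]], 't': [-0.01021748475733506, 0.46436745149925135, 0.8963595887610398]}
scene {'fx': 500.5599438774439, 'fy': 500.5599438774439, 'cx': 318.6865705154235, 'cy': 240.6221919023607, 'R': [[0.813458652881095, 0.5812934319215195, -0.019569518588257763], [0.4122725670780777, -0.6000121337033714, -0.6855776905964629], [-0.41026375721933583, 0.5496211289730677, -0.7277363973985664]], 't': [-0.3751623518039283, -0.13227004186205368, 1.0767128321043367]}
{'time': 0.1, 'qpos': array([ 1.19298804e+00,  3.42623923e-01,  1.52492616e+00, -2.32422792e-05,
        1.27537392e+00, -1.45987090e-01]), 'qvel': array([-6.72123805e-04, -1.35311908e-03, -1.36216602e-03,  8.58002850e-04,
       -9.34855304e-05, -3.51996630e-04]), 'joint_efforts': array([ 2.71480283e-03, -4.32004881e+01, -2.44694602e+01,  7.20136170e-02,
        5.25410031e-02, -3.36990263e-05]), 'tool_pos': array([0.12045187, 0.5105922 , 0.20042796]), 'tool_rot': array([-3.14027223e+00, -1.71680950e-04,  2.90977813e+00]), 'contact_force': array([-0.3915843 ,  0.07302922, -0.25756532]), 'torque': array([0.01573481, 0.06221161, 0.03184522]), 'grip_force': 0.0, 'opening': 0.0917319830638099}
```

View pics/top0.png

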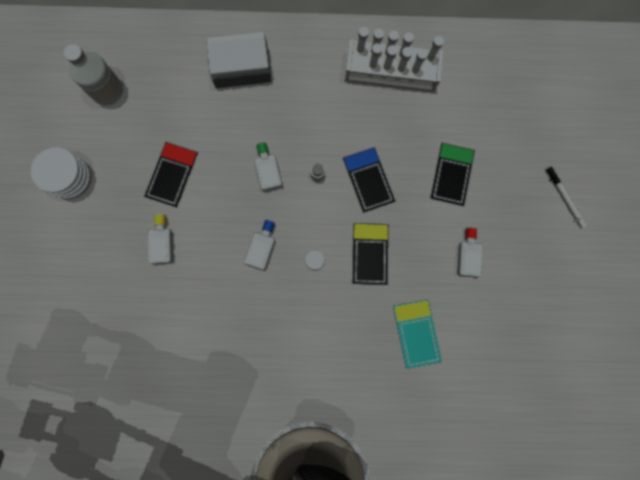

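View pics/scene0.png

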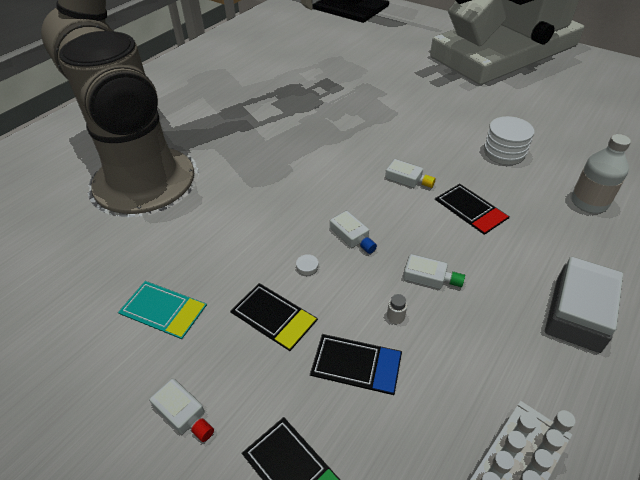

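The top view shows everything clearly. Flask bodies are near (159,246) yellow, (268,173) green, (260,250) blue and (471,261) red. Plates are near (171,174) red, (369,179) blue, (453,173) green and (370,253) yellow. The turquoise decoy is at (417,333), the dish at (315,260) and the vial at (318,173). The scene view agrees.

```bash
cat > h.py <<'E'
from cell import robot
import numpy as np,cv2
def ray(n,uv,z):
    m=robot.camera_model(n);R=np.array(m["R"]);t=np.array(m["t"]);C=-R.T@t
    uv=np.atleast_2d(uv).astype(float)
    d=np.c_[(uv[:,0]-m["cx"])/m["fx"],(uv[:,1]-m["cy"])/m["fy"],np.ones(len(uv))]@R
    return C+d*((z-C[2])/d[:,2])[:,None]
HUE={"red":[(0,9),(172,180)],"yellow":[(22,36)],"green":[(45,75)],"blue":[(100,125)]}
def masks(im):
    hsv=cv2.cvtColor(im,cv2.COLOR_RGB2HSV);H,S,V=[hsv[:,:,i].astype(int) for i in range(3)]
    o={}
    for c,rs in HUE.items():
        o[c]=(sum(((H>=a)&(H<=b)) for a,b in rs)>0)&(S>110)&(V>50)
    return o,H,S,V
def blobs(m,lo,hi):
    n,l,s,c=cv2.connectedComponentsWithStats(m.astype(np.uint8))
    return [(s[i,4],c[i],l==i) for i in range(1,n) if lo<=s[i,4]<=hi]
def rect(n,m,z):
    k,_=cv2.findContours(m.astype(np.uint8),cv2.RETR_EXTERNAL,cv2.CHAIN_APPROX_NONE)
    p=np.concatenate(k)[:,0]
    w=ray(n,p,z)[:,:2]*1000
    return cv2.minAreaRect(w.astype(np.float32))
E
cat > meas.py <<'E'
from h import *
im=robot.read_camera("top");im[400:]=128
o,H,S,V=masks(im)
br=(V>cv2.GaussianBlur(im,(0,0),31).max(2).astype(int)+25)&(S<60)
dark=blobs((V<55),400,5000); white=blobs(br,200,900)
for c in o:
    for a,ct,m in blobs(o[c],40,1500):
        if a>300:
            q=[d for d in dark if np.hypot(*(d[1]-ct))<45]
            if not q: print(c,"band alone",ct,a);continue
            d=min(q,key=lambda d:np.hypot(*(d[1]-ct)))
            r=rect("top",cv2.morphologyEx((d[2]|m).astype(np.uint8),cv2.MORPH_CLOSE,np.ones((5,5))),.004)
            v=(ray("top",ct,.004)-ray("top",d[1],.004))[0]
            print(c,"PLATE",np.round(r[0],1),np.round(r[1],1),r[2],"yaw",np.degrees(np.arctan2(v[1],v[0])),"px",ct,"cb",np.linalg.norm(v))
        else:
            q=[d for d in white if np.hypot(*(d[1]-ct))<40]
            if not q: print(c,"cap alone",ct,a);continue
            d=min(q,key=lambda d:np.hypot(*(d[1]-ct)))
            r=rect("top",d[2],.026);cp=ray("top",ct,.013)[0]*1000
            v=cp[:2]-np.array(r[0])
            print(c,"FLASK",np.round(r[0],1),np.round(r[1],1),r[2],"yaw",np.degrees(np.arctan2(v[1],v[0])),"capdist",np.hypot(*v),"cap",cp,"px",d[1],a,d[0])
for p,z in(((315,260),.013),((318,170),.046)): print(ray("top",p,z))
E
python3 meas.py
```

```text
red PLATE [618.1 307.5] [ 71.3 116.7] 72.60496520996094 yaw -17.750658207502227 px [178.33932136 153.96207585] cb 0.061604029035611664
red cap alone [470.95145631 232.63106796] 103
yellow cap alone [159.84466019 219.51456311] 103
yellow PLATE [ 456.4 -116. ] [117.7  69.4] 0.3705715835094452 yaw -0.9628050359314492 px [370.45714286 231.63238095] cb 0.06203499589898376
yellow band alone [412.40625    310.65401786] 448
green cap alone [261.79452055 147.38356164] 73
green PLATE [ 631.8 -291.9] [ 69.2 116.8] 78.27420806884766 yaw -11.511363002162419 px [456.32229581 153.58278146] cb 0.061726262853898275
blue PLATE [ 615.8 -109.9] [117.2  70.1] 20.37209701538086 yaw 20.886667051810782 px [360.99168399 159.37629938] cb 0.061887910120229185
blue cap alone [268.34831461 225.60674157] 89
[[ 4.35763185e-01 -3.93664589e-04  1.30000000e-02]]
[[ 0.61656968 -0.00265196  0.046     ]]
```

```bash
python3 - <<'E'
from h import *
im=cv2.imread("pics/top0.png")[:,:,::-1].copy()
V=im.max(2)
print("flask row250",V[250,140:180]);print("flask col471",V[215:285,471]);print("col370",V[215:290,370])
print("satcol",cv2.cvtColor(im,cv2.COLOR_RGB2HSV)[218:245,370].tolist())
big=cv2.resize(im[130:290,130:290],None,fx=3.75,fy=3.75,interpolation=cv2.INTER_NEAREST)
cv2.imwrite("pics/c1.png",big[:,:,::-1])
E
```

```text
flask row250 [114 115 114 115 115 113 114 117 124 130 135 136 137 137 138 138 138 137
 137 138 137 138 138 138 137 137 136 130 121 103  77  58  59  76  98 111
 116 117 117 117]
flask col471 [119 118 118 118 118 119 119 118 117 116 116 113 114 117 121 124 125 127
 127 128 127 125 121 119 122 130 130 123 119 123 129 133 133 134 133 134
 137 137 137 137 137 138 137 137 137 137 138 138 138 137 138 138 138 138
 138 138 137 135 131 122 105  90  98 110 116 117 117 117 117 114]
col370 [117 117 117 116 116 116 113 107  96 106 125 135 137 136 137 137 137 137
 138 137 137 136 130 111  80  68  80  69  42  28  25  25  22  24  23  26
  23  25  23  26  26  25  25  27  25  25  25  24  25  25  25  25  25  25
  25  25  26  25  25  24  26  26  26  26  37  62  75  64  47  65  95 111
 115 115 116]
satcol [[40, 7, 116], [40, 7, 116], [45, 9, 116], [40, 7, 113], [42, 12, 107], [34, 43, 96], [32, 123, 106], [32, 169, 125], [32, 178, 135], [32, 179, 137], [32, 178, 136], [32, 177, 137], [32, 179, 137], [32, 179, 137], [32, 177, 137], [32, 177, 138], [32, 177, 137], [32, 179, 137], [32, 178, 136], [31, 175, 130], [32, 172, 111], [33, 137, 80], [38, 30, 68], [90, 10, 80], [90, 11, 69], [90, 6, 42], [105, 18, 28]]
```

View pics/c1.png

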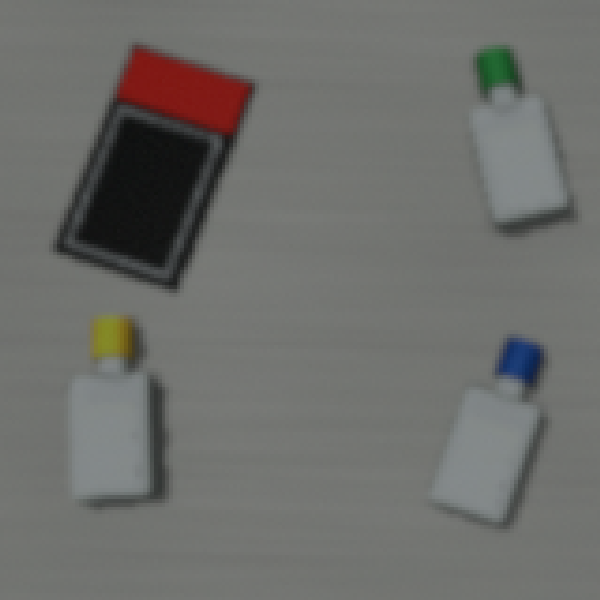

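The crop shows each flask's body, neck and cap cleanly, but with low contrast, so I'm adjusting the thresholds.

```bash
python3 - <<'E'
s=open("meas.py").read()
s=s.replace("br=(V>cv2.GaussianBlur(im,(0,0),31).max(2).astype(int)+25)&(S<60)","br=cv2.morphologyEx(((V>126)&(S<50)).astype(np.uint8),cv2.MORPH_OPEN,np.ones((9,9)))")
s=s.replace("V<55","V<92").replace('(d[2]|m).astype','(d[2]|m|((S>70)&cv2.dilate(m.astype(np.uint8),np.ones((5,5))).astype(bool))).astype')
s=s.replace('"cb",','"bandc",ray("top",ct,.004)[0]*1000,"cb",').replace("(V<92)","(V<92)&(S<60)")
open("meas.py","w").write(s)
E
sed -i '1a np.set_printoptions(precision=1,suppress=True)' meas.py; python3 meas.py
```

```text
red PLATE [613.7 308.1] [ 76.7 129.2] 72.62245178222656 yaw -16.431485861370078 px [178.4 154. ] bandc [658.1 295.    4. ] cb 0.06373555473183452
red FLASK [ 443.  -318.7] [38.8 59.3] 88.08708953857422 yaw -5.177174199919843 capdist 56.78348398386284 cap [ 499.6 -323.8   13. ] px [471.8 259.1] 103 546
yellow FLASK [456.5 317.6] [58.7 36.3] 3.6979873180389404 yaw 4.181004087245435 capdist 57.14754782925971 cap [513.5 321.8  13. ] px [157.9 245.9] 102 545
yellow PLATE [ 452.3 -114.8] [126.4  75.4] 0.40638983249664307 yaw -1.4549984603391297 px [370.4 231.6] bandc [ 498.9 -115.5    4. ] cb 0.06374757939456858
yellow band alone [412.3 310.7] 450
green FLASK [615.2 101.8] [54.1 39.4] 2.0850186347961426 yaw 14.501583461374196 capdist 60.564426410448725 cap [673.8 117.   13. ] px [267.4 172.3] 73 455
green PLATE [ 627.5 -290.4] [ 76. 128.] 77.98204803466797 yaw -12.776377724517824 px [456.4 153.6] bandc [ 673.4 -300.7    4. ] cb 0.06348500364355217
blue PLATE [ 611.3 -111.5] [128.4  76.3] 20.547401428222656 yaw 20.341866637736064 px [361.  159.4] bandc [655.5 -94.9   4. ] cb 0.06458845828064486
blue FLASK [451.7 114.8] [38.  60.8] 73.90547180175781 yaw -17.437282140519446 capdist 56.37558292813006 cap [505.5  97.9  13. ] px [258.4 250.4] 90 523
[[ 0.4 -0.   0. ]]
[[ 0.6 -0.   0. ]]
```

```bash
cat > plan.py <<'E'
# plan(wps): wps = (x,y,z mm, tool yaw deg, claw m, calls); prints per call the tool-frame shift/turn of the last row (tool level)
from h import *
import sys
def plan(wps):
    s=robot.observe();p=s["tool_pos"]*1000;psi=s["tool_rot"][2]
    print("t %.1f"%s["time"],"at",p.round(1),np.degrees(psi).round(1),"rp",s["tool_rot"][:2].round(4),"open %.4f grip %.1f"%(s["opening"],s["grip_force"]))
    for x,y,z,a,c,n in wps:
        T=np.array([x,y,z]);
        for k in range(n,0,-1):
            da=(np.radians(a)-psi+np.pi)%(2*np.pi)-np.pi
            d=(T-p)/k;c_,s_=np.cos(psi),np.sin(psi)
            # tool x=(c,s), tool y=(s,-c), tool z=-z
            t=np.round([d[0]*c_+d[1]*s_,d[0]*s_-d[1]*c_,-d[2]]);r=np.round(-da/k,2)
            print("shift mm",t,"turn z",r,"claw",c)
            p=p+np.array([t[0]*c_+t[1]*s_,t[0]*s_-t[1]*c_,-t[2]]);psi-=r
plan([tuple(map(float,w.split(",")[:5]))+(int(w.split(",")[5]),) for w in sys.argv[1:]])
E
python3 plan.py 458,318,110,184,.075,2 458,318,4,184,.075,1
```

```text
t 0.2 at [120.5 510.7 200.6] 166.7 rp [-3.1407e+00 -1.0000e-04] open 0.0916 grip 0.0
shift mm [-186.  -55.   45.] turn z -0.15 claw 0.075
shift mm [-176.  -82.   46.] turn z -0.15 claw 0.075
shift mm [ -0.  -0. 106.] turn z -0.0 claw 0.075
```

>>> {"name": "arm_command", "arguments": {"moves": [[[-0.037,-0.011,0.009],[0,0,-0.03],0.075],[[-0.074,-0.022,0.018],[0,0,-0.06],0.075],[[-0.112,-0.033,0.027],[0,0,-0.09],0.075],[[-0.149,-0.044,0.036],[0,0,-0.12],0.075],[[-0.186,-0.055,0.045],[0,0,-0.15],0.075]], "squeeze": 15}}

```text
time: 0.7
tool_pos: [0.2901, 0.4138, 0.1556]
tool_rot: [3.142, -0.0, 3.061]
contact_force: [0.6, 0.8, -0.6]
opening: 0.075
grip_force: 0.0
```

>>> {"name": "arm_command", "arguments": {"moves": [[[-0.044,-0.02,0.011],[0,0,-0.04],0.075],[[-0.088,-0.041,0.023],[0,0,-0.08],0.075],[[-0.132,-0.062,0.034],[0,0,-0.11],0.075],[[-0.176,-0.082,0.046],[0,0,-0.15],0.075],[[-0.176,-0.082,0.046],[0,0,-0.15],0.075]]}}

```text
time: 1.2
tool_pos: [0.4617, 0.315, 0.1081]
tool_rot: [-3.14, -0.0, -3.078]
contact_force: [-1.6, 1.3, -0.7]
opening: 0.0748
grip_force: 0.0
```

```bash
cat > wr.py <<'E'
from h import *
import sys
np.set_printoptions(precision=1,suppress=True)
m=robot.camera_model("wrist");im=robot.read_camera("wrist");cv2.imwrite("pics/%s.png"%sys.argv[1],im[:,:,::-1])
R=np.array(m["R"]);t=np.array(m["t"]);C=-R.T@t
def wray(uv,z):
    uv=np.atleast_2d(uv).astype(float)-[m["cx"],m["cy"]];r=np.hypot(*uv.T);th=r/m["fx"]
    d=np.c_[uv/np.maximum(r,1e-9)[:,None]*np.sin(th)[:,None],np.cos(th)]@R
    return C+d*((z-C[2])/d[:,2])[:,None]
def wpix(X):
    c=R@np.asarray(X)+t;th=np.arctan2(np.hypot(c[0],c[1]),c[2]);return np.array([m["cx"],m["cy"]])+m["fx"]*th*c[:2]/np.hypot(c[0],c[1])
E
cat >> wr.py <<'E'
if __name__=="__main__":
    s=robot.observe();print("C",C,s["tool_pos"]*1000,"f",m["fx"])
    x,y,a=map(float,sys.argv[2:5]);a=np.radians(a);c,n=np.cos(a),np.sin(a)
    for u,v in((34,22),(34,-22),(-34,22),(-34,-22),(55,0)):
        q=wpix([(x+u*c-v*n)/1000,(y+u*n+v*c)/1000,.026 if u<50 else .013]);print(u,v,q)
        cv2.circle(im,tuple(int(i) for i in q.round()),3,(255,0,255),1)
    cv2.imwrite("pics/%s.png"%sys.argv[1],im[:,:,::-1])
E
python3 wr.py w1 458 318 4; python3 plan.py 458,318,4,184,.075,1
```

```text
C [0.4 0.3 0.3] [459.3 316.5 108.7] f 371.64829954431775
34 22 [357.6 274.5]
34 -22 [300.6 274.8]
-34 22 [359.2 186.6]
-34 -22 [298.3 187. ]
55 0 [329.  292.4]
t 1.2 at [459.3 316.5 108.7] -176.4 rp [-3.1407e+00 -1.7000e-03] open 0.0749 grip 0.0
shift mm [  1.   2. 105.] turn z -0.01 claw 0.075
```

View pics/w1.png

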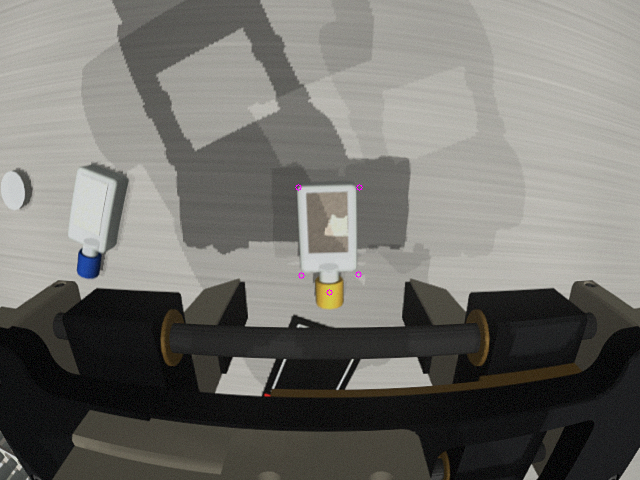

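The overlay matches the yellow flask's corners (about 298–358, 187–275) within 2 px, so I'll descend and grasp.

>>> {"name": "arm_command", "arguments": {"moves": [[[0.0,0.001,0.03],[0,0,-0.01],0.075],[[0.001,0.002,0.06],[0,0,-0.01],0.075],[[0.001,0.002,0.085],[0,0,-0.01],0.075],[[0.001,0.002,0.1],[0,0,-0.01],0.075],[[0.001,0.002,0.104],[0,0,-0.01],0.075]]}}

```text
time: 1.75
tool_pos: [0.4544, 0.3208, 0.0045]
tool_rot: [-3.14, -0.003, -3.062]
contact_force: [-0.5, 0.4, 0.6]
opening: 0.0751
grip_force: 0.0
```

>>> {"name": "arm_command", "arguments": {"moves": [[[0,0,0],[0,0,0],0.035],[[0,0,0],[0,0,0],0.035],[[0,0,0],[0,0,0],0.035],[[0,0,0],[0,0,0],0.035],[[0,0,0],[0,0,0],0.035]], "squeeze": 15}}

```text
time: 2.25
tool_pos: [0.4569, 0.3207, 0.0066]
tool_rot: [3.141, 0.001, -3.064]
contact_force: [-0.0, 0.8, 0.2]
opening: 0.0391
grip_force: 0.0
```

```bash
python3 plan.py 458,318,90,184,.035,1 436.3,-114.8,90,180,.035,3 436.3,-114.8,10,180,.035,1
```

```text
t 2.2 at [456.9 320.7   6.6] -175.5 rp [3.1411e+00 1.0000e-03] open 0.0391 grip 0.0
shift mm [ -1.  -3. -83.] turn z 0.01 claw 0.035
shift mm [  17. -143.   -0.] turn z 0.02 claw 0.035
shift mm [  14. -144.   -0.] turn z 0.02 claw 0.035
shift mm [  12. -144.   -0.] turn z 0.03 claw 0.035
shift mm [-0.  0. 80.] turn z -0.0 claw 0.035
```

```bash
python3 wr.py w2 458 318 4; python3 -c "
from h import *
s=robot.observe();print(s)
R=robot.camera_model('wrist');print(-np.array(R['R']).T@np.array(R['t']))"
```

```text
C [0.4 0.3 0.2] [456.8 320.6   6.4] f 371.64829954431775
34 22 [360.4 353.8]
34 -22 [277.2 353. ]
-34 22 [366.8 229. ]
-34 -22 [271.3 228.3]
55 0 [319.  370.7]
{'time': 2.3, 'qpos': array([ 4.74662808e-01,  6.24111980e-01,  1.65959890e+00,  4.78722227e-05,
        8.57128210e-01, -1.17429537e+00]), 'qvel': array([ 1.93348060e-04,  4.17348421e-03,  4.11930976e-03,  2.02911472e-04,
       -6.21171555e-05, -1.32143487e-03]), 'joint_efforts': array([ 3.67518759e-02, -5.05103981e+01, -1.79364717e+01,  3.34948218e-04,
        8.70318711e-02,  1.33937869e-03]), 'tool_pos': array([0.45677126, 0.32062007, 0.00644207]), 'tool_rot': array([ 3.14126823e+00,  6.81110450e-04, -3.06346224e+00]), 'contact_force': array([ 0.24132691, -0.05075657, -0.52642763]), 'torque': array([0.02186738, 0.01818048, 0.00235791]), 'grip_force': 0.0, 'opening': 0.03720277602856637}
[0.38032551 0.31468367 0.19028858]
```

View pics/w2.png

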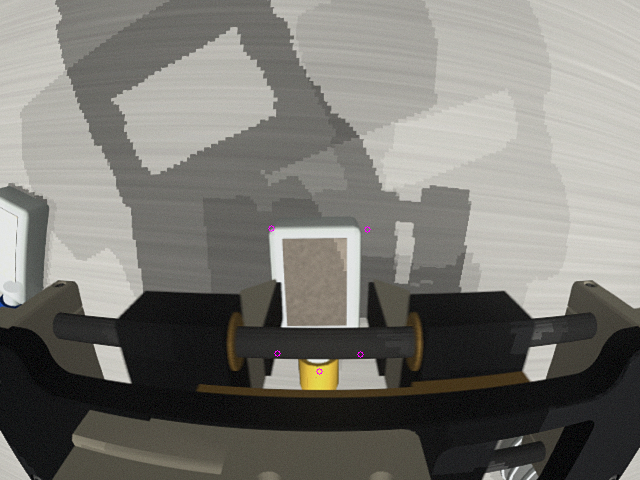

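The fingers flank the flask body (270–360 px), but no grip has been registered yet. I'll project the finger tips and keep closing.

>>> {"name": "arm_command", "arguments": {"moves": [[[0,0,0],[0,0,0],0.03],[[0,0,0],[0,0,0],0.03],[[0,0,0],[0,0,0],0.03],[[0,0,0],[0,0,0],0.03],[[0,0,0],[0,0,0],0.03]], "squeeze": 15}}

```text
time: 2.8
tool_pos: [0.4565, 0.3206, 0.006]
tool_rot: [3.142, -0.0, -3.063]
contact_force: [-0.2, -0.5, 0.9]
opening: 0.0298
grip_force: 0.0
```

```bash
cat > tip.py <<'E'
import sys
sys.argv=["x","w3"]
from wr import *
s=robot.observe();p=s["tool_pos"];a=s["tool_rot"][2];o=s["opening"]/2
for z in (0,.019,.04):
  for k in(-o,o): print(z,k,wpix(p+[np.sin(a)*k,-np.cos(a)*k,z]))
print(s["opening"],s["grip_force"])
E
python3 tip.py
```

```text
0 -0.014896894482167604 [296.7 279.1]
0 0.014896894482167604 [352.3 279. ]
0.019 -0.014896894482167604 [294.  293.9]
0.019 0.014896894482167604 [355.  293.9]
0.04 -0.014896894482167604 [290.4 314. ]
0.04 0.014896894482167604 [358.6 314. ]
0.029793788964335207 0.0
```

View pics/w3.png

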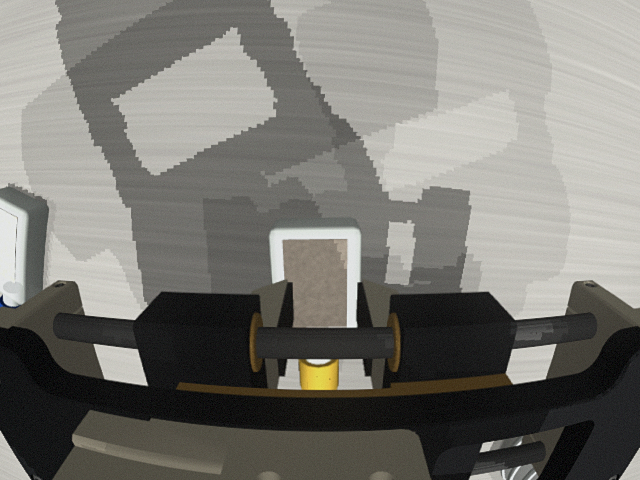

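The fingers appear over the flask without touching it, which conflicts with the reported height of 6 mm. I'll check from the scene camera.

```bash
python3 - <<'E'
from h import *
im=robot.read_camera("scene")
m=robot.camera_model("scene");s=robot.observe()
def P(X): c=np.array(m["R"])@X+np.array(m["t"]);return [m["fx"]*c[0]/c[2]+m["cx"],m["fy"]*c[1]/c[2]+m["cy"]]
p=s["tool_pos"];q=P(p);print(q,P(p+[0,0,.019]),P(p+[0,0,.05]),s["opening"])
x0,y0=330,90
c=cv2.resize(im[y0:y0+140,x0:x0+180],None,fx=4,fy=4,interpolation=cv2.INTER_CUBIC)
cv2.circle(c,(int((q[0]-x0)*4),int((q[1]-y0)*4)),4,(255,0,255),1)
cv2.imwrite("pics/s1.png",c[:,:,::-1])
E
```

```text
[np.float64(404.7371666475215), np.float64(174.35356664442537)] [np.float64(405.6954548027491), np.float64(167.25346868545085)] [np.float64(407.3144907555676), np.float64(155.2577930617834)] 0.029731177681198016
```

View pics/s1.png

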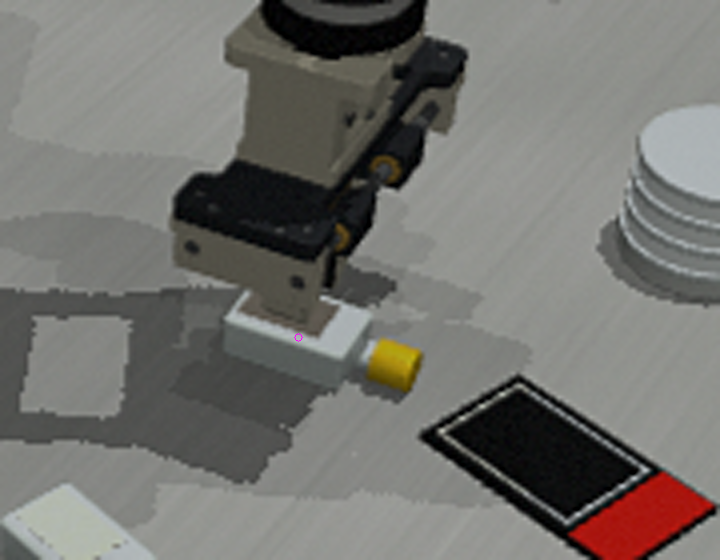

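The scene view shows the fingertips sitting just above the flask top, at a tip height of about 36 mm. The real fingertips are therefore roughly 30 mm above the reported TCP. I'll open the fingers, correct y and go down in small steps watching the force.

>>> {"name": "arm_command", "arguments": {"moves": [[[-0.001,-0.003,-0.005],[0,0,0],0.075],[[-0.001,-0.003,-0.005],[0,0,0],0.075],[[-0.001,-0.003,-0.005],[0,0,0],0.075],[[-0.001,-0.003,-0.005],[0,0,0],0.075],[[-0.001,-0.003,-0.005],[0,0,0],0.075]]}}

```text
time: 3.4
tool_pos: [0.4577, 0.3176, 0.011]
tool_rot: [3.142, -0.0, -3.063]
contact_force: [0.7, 0.1, 0.3]
opening: 0.0654
grip_force: 0.0
```

>>> {"name": "arm_command", "arguments": {"moves": [[[0,0,0.004],[0,0,0],0.075],[[0,0,0.008],[0,0,0],0.075],[[0,0,0.012],[0,0,0],0.075],[[0,0,0.015],[0,0,0],0.075],[[0,0,0.015],[0,0,0],0.075]]}}

```text
time: 3.9
tool_pos: [0.4574, 0.3175, -0.0046]
tool_rot: [-3.141, -0.001, -3.063]
contact_force: [0.5, 0.2, -0.1]
opening: 0.0749
grip_force: 0.0
```

>>> {"name": "arm_command", "arguments": {"moves": [[[0,0,0.004],[0,0,0],0.075],[[0,0,0.008],[0,0,0],0.075],[[0,0,0.012],[0,0,0],0.075],[[0,0,0.014],[0,0,0],0.075],[[0,0,0.014],[0,0,0],0.075]]}}

```text
time: 4.4
tool_pos: [0.4576, 0.3175, -0.0184]
tool_rot: [-3.141, -0.001, -3.063]
contact_force: [-0.3, 0.1, 0.5]
opening: 0.075
grip_force: 0.0
```

```bash
python3 - <<'E'
from h import *
im=robot.read_camera("scene")
w=robot.read_camera("wrist")
x0,y0=360,120
c=cv2.resize(im[y0:y0+75,x0:x0+100],None,fx=4,fy=4,interpolation=cv2.INTER_CUBIC)
d=w[180:480,120:520]
cv2.imwrite("pics/s2.png",np.hstack([c,d])[:,:,::-1]);print(robot.observe()["contact_force"])
E
```

```text
[ 0.34593685 -0.19984741 -0.82766752]
```

View pics/s2.png

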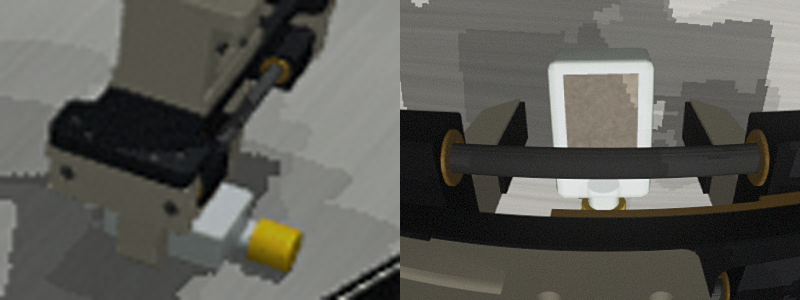

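The flask is now between the fingers and centred. I'll go a little lower and close.

>>> {"name": "arm_command", "arguments": {"moves": [[[0,0,0.002],[0,0,0],0.075],[[0,0,0.004],[0,0,0],0.075],[[0,0,0.006],[0,0,0],0.075],[[0,0,0.006],[0,0,0],0.075],[[0,0,0.006],[0,0,0],0.06]]}}

```text
time: 5.0
tool_pos: [0.4577, 0.3176, -0.0241]
tool_rot: [-3.142, -0.0, -3.063]
contact_force: [1.0, -0.2, 0.3]
opening: 0.0706
grip_force: 0.0
```

>>> {"name": "arm_command", "arguments": {"moves": [[[0,0,0],[0,0,0],0.035],[[0,0,0],[0,0,0],0.035],[[0,0,0],[0,0,0],0.035],[[0,0,0],[0,0,0],0.035],[[0,0,0],[0,0,0],0.035]], "squeeze": 15}}

```text
time: 5.5
tool_pos: [0.4578, 0.3177, -0.0239]
tool_rot: [3.142, 0.0, -3.063]
contact_force: [0.9, 0.4, 0.5]
opening: 0.0438
grip_force: 15.0
```

```bash
python3 plan.py 458,318,90,184,.035,1 436.3,-114.8,90,180,.035,3 436.3,-114.8,0,180,.035,1;python3 -c "
from h import *
s=robot.observe();print(s['contact_force'])"
```

```text
t 5.5 at [457.8 317.7 -23.9] -175.5 rp [3.1415e+00 1.0000e-04] open 0.0438 grip 15.0
shift mm [  -0.    0. -114.] turn z 0.01 claw 0.035
shift mm [  17. -143.    0.] turn z 0.02 claw 0.035
shift mm [  14. -144.    0.] turn z 0.02 claw 0.035
shift mm [  11. -144.    0.] turn z 0.03 claw 0.035
shift mm [ 0.  0. 90.] turn z -0.0 claw 0.035
[0.89982814 0.43392328 0.48686421]
```

Gripped at 43.8 mm with 15 N. Next I lift and carry it to the yellow plate.

>>> {"name": "arm_command", "arguments": {"moves": [[[0,0,-0.015],[0,0,0],0.035],[[0,0,-0.04],[0,0,0],0.035],[[0,0,-0.07],[0,0,0],0.035],[[0,0,-0.1],[0,0,0],0.035],[[0,0,-0.114],[0,0,0.01],0.035]]}}

```text
time: 6.0
tool_pos: [0.4589, 0.3182, 0.0928]
tool_rot: [3.14, 0.004, -3.073]
contact_force: [0.5, -0.5, -1.2]
opening: 0.0439
grip_force: 15.0
```

>>> {"name": "arm_command", "arguments": {"moves": [[[0.002,-0.02,0],[0,0,0],0.035],[[0.005,-0.05,0],[0,0,0.01],0.035],[[0.009,-0.08,0],[0,0,0.01],0.035],[[0.013,-0.112,0],[0,0,0.02],0.035],[[0.017,-0.143,0],[0,0,0.02],0.035]]}}

```text
time: 6.5
tool_pos: [0.4502, 0.1727, 0.09]
tool_rot: [3.142, 0.0, -3.093]
contact_force: [-0.1, 0.2, -0.2]
opening: 0.0435
grip_force: 15.0
```

>>> {"name": "arm_command", "arguments": {"moves": [[[0.003,-0.029,0],[0,0,0],0.035],[[0.006,-0.058,0],[0,0,0.01],0.035],[[0.008,-0.086,0],[0,0,0.01],0.035],[[0.011,-0.115,0],[0,0,0.02],0.035],[[0.014,-0.144,0],[0,0,0.02],0.035]]}}

```text
time: 7.0
tool_pos: [0.4433, 0.0282, 0.0901]
tool_rot: [3.141, 0.0, -3.114]
contact_force: [0.3, -0.0, -0.6]
opening: 0.044
grip_force: 15.0
```

>>> {"name": "arm_command", "arguments": {"moves": [[[0.003,-0.031,0],[0,0,0.01],0.035],[[0.006,-0.062,0],[0,0,0.01],0.035],[[0.008,-0.093,0],[0,0,0.02],0.035],[[0.011,-0.124,0],[0,0,0.03],0.035],[[0.011,-0.144,0],[0,0,0.03],0.035]]}}

```text
time: 7.5
tool_pos: [0.4363, -0.1168, 0.0901]
tool_rot: [-3.141, 0.0, 3.138]
contact_force: [0.9, 0.7, -0.3]
opening: 0.0438
grip_force: 15.0
```

```bash
python3 wr.py w4 436.3 -114.8 0; python3 plan.py 436.3,-114.8,0,180,.035,1
```

```text
C [ 0.4 -0.1  0.3] [ 437.  -118.9   90.2] f 371.64829954431775
34 22 [357.6 288.1]
34 -22 [297.3 288.4]
-34 22 [359.7 195.7]
-34 -22 [294.8 195.9]
55 0 [327.3 306. ]
t 7.5 at [ 437.  -118.9   90.2] 179.8 rp [-3.1398e+00  1.2000e-03] open 0.0437 grip 15.0
shift mm [ 1.  4. 90.] turn z -0.0 claw 0.035
```

View pics/w4.png

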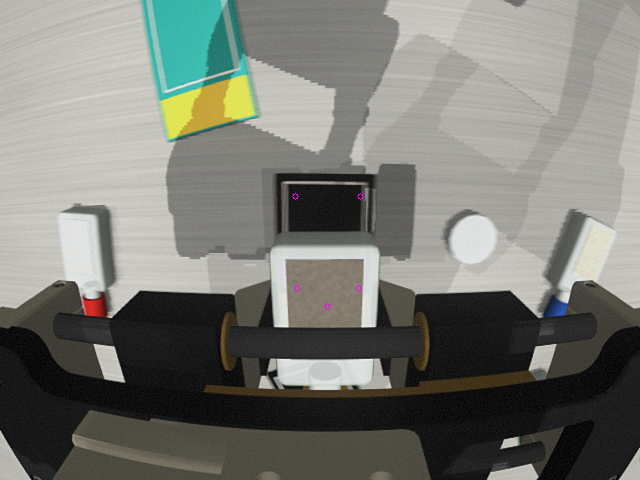

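The flask is held level over the yellow plate, and the outline (282–373 px) is centred on my target marks. Now I lower it.

>>> {"name": "arm_command", "arguments": {"moves": [[[0.001,0.002,0.02],[0,0,0],0.035],[[0.001,0.002,0.045],[0,0,0],0.035],[[0.001,0.002,0.07],[0,0,0],0.035],[[0.001,0.002,0.095],[0,0,0],0.035],[[0.001,0.002,0.1],[0,0,0],0.035]]}}

```text
time: 8.05
tool_pos: [0.4339, -0.1119, -0.012]
tool_rot: [3.14, -0.004, 3.14]
contact_force: [-0.6, -0.0, 0.3]
opening: 0.0439
grip_force: 15.0
```

>>> {"name": "arm_command", "arguments": {"moves": [[[0,0,0.002],[0,0,0],0.035],[[0,0,0.003],[0,0,0],0.035],[[0,0,0.004],[0,0,0],0.035],[[0,0,0.005],[0,0,0],0.035],[[0,0,0.006],[0,0,0],0.035]]}}

```text
time: 8.55
tool_pos: [0.436, -0.1131, -0.0155]
tool_rot: [-3.141, 0.001, 3.14]
contact_force: [0.0, -0.3, 0.4]
opening: 0.0437
grip_force: 15.0
```

```bash
python3 plan.py 436.3,-114.8,-19,180,.035,1
```

```text
t 8.6 at [ 436.  -113.1  -15.5] 179.9 rp [-3.1412e+00  1.2000e-03] open 0.0437 grip 15.0
shift mm [-0. -2.  4.] turn z -0.0 claw 0.035
```

>>> {"name": "arm_command", "arguments": {"moves": [[[0,-0.002,0.001],[0,0,0],0.035],[[0,-0.002,0.002],[0,0,0],0.035],[[0,-0.002,0.003],[0,0,0],0.035],[[0,-0.002,0.004],[0,0,0],0.035],[[0,-0.002,0.004],[0,0,0],0.035]]}}

```text
time: 9.05
tool_pos: [0.4356, -0.1149, -0.0199]
tool_rot: [3.142, -0.0, 3.14]
contact_force: [-0.1, -0.3, 0.9]
opening: 0.0439
grip_force: 15.0
```

>>> {"name": "arm_command", "arguments": {"moves": [[[0,0,0],[0,0,0],0.065],[[0,0,0],[0,0,0],0.065],[[0,0,0],[0,0,0],0.065],[[0,0,0],[0,0,0],0.065],[[0,0,0],[0,0,0],0.065]]}}

```text
time: 9.55
tool_pos: [0.4356, -0.1149, -0.02]
tool_rot: [3.142, -0.0, 3.14]
contact_force: [-0.2, -0.7, -1.3]
opening: 0.0649
grip_force: 0.0
```

>>> {"name": "arm_command", "arguments": {"moves": [[[0,0,-0.02],[0,0,0],0.075],[[0,0,-0.05],[0,0,0],0.075],[[0,0,-0.08],[0,0,0],0.075],[[0,0,-0.1],[0,0,0],0.075],[[0,0,-0.11],[0,0,0],0.075]]}}

```text
time: 10.05
tool_pos: [0.4364, -0.1153, 0.0917]
tool_rot: [-3.14, 0.003, 3.14]
contact_force: [0.7, -0.0, -0.5]
opening: 0.075
grip_force: 0.0
```

```bash
python3 plan.py 444,-320.5,90,177,.075,2 444,-320.5,-10,177,.075,1
```

```text
t 10.1 at [ 436.4 -115.3   91.7] 179.9 rp [-3.1404e+00  2.8000e-03] open 0.0750 grip 0.0
shift mm [  -4. -103.    1.] turn z 0.03 claw 0.075
shift mm [  -7. -102.    1.] turn z 0.02 claw 0.075
shift mm [  0.  -0. 100.] turn z 0.0 claw 0.075
```

>>> {"name": "arm_command", "arguments": {"moves": [[[-0.001,-0.02,-0.01],[0,0,0],0.075],[[-0.002,-0.04,-0.02],[0,0,0.01],0.075],[[-0.003,-0.06,-0.02],[0,0,0.02],0.075],[[-0.004,-0.08,-0.02],[0,0,0.03],0.075],[[-0.004,-0.103,-0.02],[0,0,0.03],0.075]]}}

```text
time: 10.55
tool_pos: [0.4391, -0.2183, 0.1093]
tool_rot: [3.141, -0.001, 3.11]
contact_force: [1.4, 0.2, -0.1]
opening: 0.0751
grip_force: 0.0
```

>>> {"name": "arm_command", "arguments": {"moves": [[[-0.002,-0.03,0],[0,0,0.01],0.075],[[-0.004,-0.06,0],[0,0,0.01],0.075],[[-0.006,-0.09,0],[0,0,0.02],0.075],[[-0.007,-0.102,0],[0,0,0.02],0.075],[[-0.007,-0.102,0],[0,0,0.02],0.075]]}}

```text
time: 11.05
tool_pos: [0.4427, -0.321, 0.1091]
tool_rot: [3.141, -0.001, 3.088]
contact_force: [-0.9, -0.8, 0.2]
opening: 0.0751
grip_force: 0.0
```

```bash
cat > fw.py <<'E'
import sys
col=sys.argv[1];sys.argv=["x","fw_"+col]
from wr import *
# body (bright, unsaturated blob next to the cap) from the wrist view
o,H,S,V=masks(im);b=max(blobs(o[col],30,5000),key=lambda b:b[0]);ct=b[1]
g=cv2.morphologyEx(((V>185)&(S<40)).astype(np.uint8),cv2.MORPH_CLOSE,np.ones((3,3)))
print("cap px",ct,b[0],"-> world mm",wray(ct,.013)[0]*1000)
for a,c,m_ in blobs(g,600,12000):
    if np.hypot(*(c-ct))<90:
        k,_=cv2.findContours(m_.astype(np.uint8),cv2.RETR_EXTERNAL,cv2.CHAIN_APPROX_NONE)
        r=cv2.minAreaRect((wray(k[0][:,0],.026)[:,:2]*1000).astype(np.float32));print("body",np.round(r[0],1),np.round(r[1],1),round(r[2],1),a,c)
E
python3 fw.py red; python3 plan.py 444,-320.5,-10,177,.075,1; python3 meas.py | grep -i yellow
```

```text
cap px [324.6 300.3] 677 -> world mm [ 501.8 -324.    13. ]
body [ 447.9 -319.1] [41.2 74.3] 85.8 2438 [327.8 244.4]
t 11.1 at [ 442.7 -319.7  109.1] 177.0 rp [ 3.14e+00 -1.20e-03] open 0.0749 grip 0.0
shift mm [ -1.  -1. 119.] turn z -0.0 claw 0.075
yellow PLATE [ 565.1 -118.8] [171.8  94.1] 5.453351020812988 yaw 178.937375521702 px [370.4 231.5] bandc [ 499.  -115.5    4. ] cb 0.09638475698633016
```

>>> {"name": "arm_command", "arguments": {"moves": [[[-0.002,-0.001,0.03],[0,0,0.02],0.075],[[-0.003,-0.001,0.065],[0,0,0.02],0.075],[[-0.003,-0.001,0.1],[0,0,0.02],0.075],[[-0.003,-0.001,0.123],[0,0,0.02],0.075],[[-0.003,-0.001,0.13],[0,0,0.02],0.075]]}}

```text
time: 11.65
tool_pos: [0.4448, -0.3184, -0.0223]
tool_rot: [3.138, -0.004, 3.071]
contact_force: [-0.7, 0.7, -0.6]
opening: 0.0752
grip_force: 0.0
```

>>> {"name": "arm_command", "arguments": {"moves": [[[0,0,0.003],[0,0,0],0.075],[[0,0,0.003],[0,0,0],0.075],[[0,0,0.003],[0,0,0],0.035],[[0,0,0.003],[0,0,0],0.035],[[0,0,0.003],[0,0,0],0.035]]}}

```text
time: 12.15
tool_pos: [0.4465, -0.3216, -0.0222]
tool_rot: [-3.141, 0.001, 3.07]
contact_force: [-0.6, -1.1, 0.3]
opening: 0.0554
grip_force: 0.0
```

>>> {"name": "arm_command", "arguments": {"moves": [[[0,0,0],[0,0,0],0.035],[[0,0,0],[0,0,0],0.035],[[0,0,0],[0,0,0],0.035],[[0,0,0],[0,0,0],0.035],[[0,0,0],[0,0,0],0.035]]}}

```text
time: 12.65
tool_pos: [0.4462, -0.3213, -0.0227]
tool_rot: [-3.141, 0.0, 3.07]
contact_force: [-0.4, 1.3, 4.9]
opening: 0.0438
grip_force: 15.0
```

```bash
python3 plan.py 445,-320.2,95,176,.035,1 598.4,312.8,95,163,.035,5 598.4,312.8,-10,163,.035,1
```

```text
t 12.7 at [ 446.2 -321.3  -22.7] 175.9 rp [-3.1415e+00  3.0000e-04] open 0.0438 grip 15.0
shift mm [   1.    1. -118.] turn z -0.0 claw 0.035
shift mm [-21. 128.   0.] turn z 0.04 claw 0.035
shift mm [-16. 129.   0.] turn z 0.05 claw 0.035
shift mm [-10. 130.   0.] turn z 0.04 claw 0.035
shift mm [ -5. 131.   0.] turn z 0.05 claw 0.035
shift mm [  2. 130.   0.] turn z 0.04 claw 0.035
shift mm [ -0.   0. 105.] turn z 0.0 claw 0.035
```

>>> {"name": "arm_command", "arguments": {"moves": [[[0,0,-0.015],[0,0,0],0.035],[[0,0,-0.04],[0,0,0],0.035],[[0,0,-0.07],[0,0,0],0.035],[[0,0,-0.1],[0,0,0],0.035],[[0,0,-0.118],[0,0,0],0.035]]}}

```text
time: 13.15
tool_pos: [0.4466, -0.3218, 0.0969]
tool_rot: [-3.14, 0.002, 3.07]
contact_force: [0.3, 0.6, -0.9]
opening: 0.0442
grip_force: 15.0
```

>>> {"name": "arm_command", "arguments": {"moves": [[[-0.003,0.02,0],[0,0,0.01],0.035],[[-0.008,0.046,0],[0,0,0.01],0.035],[[-0.012,0.073,0],[0,0,0.02],0.035],[[-0.017,0.1,0],[0,0,0.03],0.035],[[-0.021,0.128,0],[0,0,0.04],0.035]]}}

```text
time: 13.65
tool_pos: [0.4763, -0.1942, 0.0946]
tool_rot: [3.141, -0.0, 3.029]
contact_force: [-0.2, -0.1, -0.5]
opening: 0.0442
grip_force: 15.0
```

>>> {"name": "arm_command", "arguments": {"moves": [[[-0.003,0.026,0],[0,0,0.01],0.035],[[-0.006,0.052,0],[0,0,0.02],0.035],[[-0.01,0.077,0],[0,0,0.03],0.035],[[-0.013,0.103,0],[0,0,0.04],0.035],[[-0.016,0.129,0],[0,0,0.05],0.035]]}}

```text
time: 14.15
tool_pos: [0.5065, -0.0677, 0.0946]
tool_rot: [3.142, -0.0, 2.979]
contact_force: [0.2, 0.2, -0.8]
opening: 0.0438
grip_force: 15.0
```

>>> {"name": "arm_command", "arguments": {"moves": [[[-0.002,0.026,0],[0,0,0.01],0.035],[[-0.004,0.052,0],[0,0,0.02],0.035],[[-0.006,0.078,0],[0,0,0.03],0.035],[[-0.008,0.104,0],[0,0,0.03],0.035],[[-0.01,0.13,0],[0,0,0.04],0.035]]}}

```text
time: 14.65
tool_pos: [0.5373, 0.059, 0.0946]
tool_rot: [-3.141, -0.001, 2.94]
contact_force: [0.3, -1.0, -0.7]
opening: 0.0438
grip_force: 15.0
```

>>> {"name": "arm_command", "arguments": {"moves": [[[-0.001,0.026,0],[0,0,0.01],0.035],[[-0.002,0.052,0],[0,0,0.02],0.035],[[-0.003,0.079,0],[0,0,0.03],0.035],[[-0.004,0.105,0],[0,0,0.04],0.035],[[-0.005,0.131,0],[0,0,0.05],0.035]]}}

```text
time: 15.15
tool_pos: [0.5684, 0.1863, 0.0944]
tool_rot: [-3.141, -0.001, 2.889]
contact_force: [-0.3, -0.0, -0.7]
opening: 0.0437
grip_force: 15.0
```

>>> {"name": "arm_command", "arguments": {"moves": [[[0,0.03,0],[0,0,0.01],0.035],[[0.001,0.06,0],[0,0,0.02],0.035],[[0.001,0.09,0],[0,0,0.03],0.035],[[0.002,0.115,0],[0,0,0.04],0.035],[[0.002,0.13,0],[0,0,0.04],0.035]]}}

```text
time: 15.65
tool_pos: [0.5987, 0.3137, 0.0941]
tool_rot: [-3.142, -0.001, 2.851]
contact_force: [0.4, -0.2, -1.0]
opening: 0.0439
grip_force: 15.0
```

>>> {"name": "arm_command", "arguments": {"moves": [[[0,0,0],[0,0,0],0.035],[[0,0,0.01],[0,0,0],0.035],[[0,0,0.02],[0,0,0],0.035],[[0,0,0.02],[0,0,0],0.035],[[0,0,0.02],[0,0,0],0.035]]}}

```text
time: 16.15
tool_pos: [0.5987, 0.3108, 0.0744]
tool_rot: [-3.141, -0.001, 2.849]
contact_force: [-0.0, 0.8, -0.3]
opening: 0.0439
grip_force: 15.0
```

```bash
python3 plan.py 598.4,312.8,-10,163,.035,1;python3 wr.py w5 598.4 312.8 -17
```

```text
t 16.1 at [598.7 310.8  74.4] 163.2 rp [-3.1408e+00 -1.0000e-03] open 0.0439 grip 15.0
shift mm [ 1.  2. 84.] turn z 0.0 claw 0.035
C [0.5 0.3 0.3] [599.1 311.1  75. ] f 371.64829954431775
34 22 [358.8 296.5]
34 -22 [295.  296.3]
-34 22 [362.1 198.8]
-34 -22 [292.9 198.5]
55 0 [326.7 314.5]
```

View pics/w5.png

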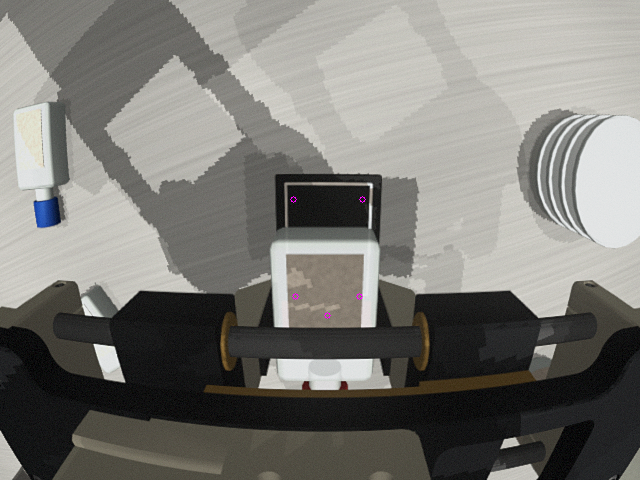

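The red outline (284–371 px) is centred on the marks, so I'm lowering.

>>> {"name": "arm_command", "arguments": {"moves": [[[0.001,0.002,0.02],[0,0,0],0.035],[[0.001,0.002,0.045],[0,0,0],0.035],[[0.001,0.002,0.07],[0,0,0],0.035],[[0.001,0.002,0.085],[0,0,0],0.035],[[0.001,0.002,0.088],[0,0,0],0.035]]}}

```text
time: 16.7
tool_pos: [0.5976, 0.3133, -0.0147]
tool_rot: [-3.14, -0.002, 2.85]
contact_force: [-0.0, -0.6, 0.2]
opening: 0.0442
grip_force: 15.0
```

>>> {"name": "arm_command", "arguments": {"moves": [[[0,0,0.001],[0,0,0],0.035],[[0,0,0.002],[0,0,0],0.035],[[0,0,0.003],[0,0,0],0.035],[[0,0,0.004],[0,0,0],0.035],[[0,0,0.004],[0,0,0],0.035]]}}

```text
time: 17.2
tool_pos: [0.5987, 0.314, -0.0166]
tool_rot: [3.141, 0.0, 2.85]
contact_force: [0.5, -0.0, -1.3]
opening: 0.0441
grip_force: 15.0
```

>>> {"name": "arm_command", "arguments": {"moves": [[[0,-0.001,0.001],[0,0,0],0.035],[[0,-0.001,0.002],[0,0,0],0.035],[[0,-0.001,0.003],[0,0,0],0.035],[[0,-0.001,0.003],[0,0,0],0.035],[[0,-0.001,0.003],[0,0,0],0.035]]}}

```text
time: 17.7
tool_pos: [0.5984, 0.3129, -0.0187]
tool_rot: [3.141, 0.0, 2.85]
contact_force: [-3.4, -1.7, 7.8]
opening: 0.0438
grip_force: 15.0
```

>>> {"name": "arm_command", "arguments": {"moves": [[[0,0,0],[0,0,0],0.065],[[0,0,0],[0,0,0],0.065],[[0,0,0],[0,0,0],0.065],[[0,0,0],[0,0,0],0.065],[[0,0,0],[0,0,0],0.065]]}}

```text
time: 18.2
tool_pos: [0.5982, 0.313, -0.0201]
tool_rot: [-3.142, -0.0, 2.85]
contact_force: [-0.4, -0.4, 0.2]
opening: 0.065
grip_force: 0.0
```

>>> {"name": "arm_command", "arguments": {"moves": [[[0,0,-0.02],[0,0,0],0.075],[[0,0,-0.05],[0,0,0],0.075],[[0,0,-0.08],[0,0,0],0.075],[[0,0,-0.11],[0,0,0],0.075],[[0,0,-0.128],[0,0,0],0.075]]}}

```text
time: 18.7
tool_pos: [0.5992, 0.3133, 0.1109]
tool_rot: [3.139, 0.003, 2.85]
contact_force: [0.7, 0.4, -0.1]
opening: 0.075
grip_force: 0.0
```

```bash
python3 plan.py 619,104.8,110,192.5,.075,2
```

```text
t 18.7 at [599.2 313.3 110.9] 163.3 rp [3.1394e+00 2.7000e-03] open 0.0750 grip 0.0
shift mm [-39. -97.   0.] turn z -0.25 claw 0.075
shift mm [ -15. -104.    1.] turn z -0.26 claw 0.075
```

>>> {"name": "arm_command", "arguments": {"moves": [[[-0.008,-0.02,0],[0,0,-0.05],0.075],[[-0.016,-0.04,0],[0,0,-0.1],0.075],[[-0.024,-0.06,0],[0,0,-0.15],0.075],[[-0.032,-0.08,0],[0,0,-0.2],0.075],[[-0.039,-0.097,0],[0,0,-0.25],0.075]]}}

```text
time: 19.2
tool_pos: [0.6077, 0.2078, 0.108]
tool_rot: [-3.142, -0.0, 3.102]
contact_force: [-0.1, -0.5, -0.4]
opening: 0.0748
grip_force: 0.0
```

>>> {"name": "arm_command", "arguments": {"moves": [[[-0.004,-0.026,0],[0,0,-0.06],0.075],[[-0.008,-0.052,0],[0,0,-0.13],0.075],[[-0.012,-0.078,0],[0,0,-0.2],0.075],[[-0.015,-0.104,0],[0,0,-0.26],0.075],[[-0.015,-0.104,0],[0,0,-0.26],0.075]]}}

```text
time: 19.7
tool_pos: [0.6187, 0.1011, 0.108]
tool_rot: [-3.141, -0.0, -2.925]
contact_force: [0.6, 0.5, -0.4]
opening: 0.0755
grip_force: 0.0
```

```bash
python3 fw.py green; python3 plan.py 619,104.8,-20,192.5,.075,1
```

```text
cap px [329.1 299.2] 617 -> world mm [674.3 117.   13. ]
body [621.8 103.2] [74.8 42.2] 15.8 2677 [326.7 244.8]
t 19.8 at [618.5 102.8 108. ] -167.7 rp [ 3.1415e+00 -1.0000e-04] open 0.0748 grip 0.0
shift mm [ -1.   2. 128.] turn z -0.0 claw 0.075
```

>>> {"name": "arm_command", "arguments": {"moves": [[[-0.001,0,0.03],[0,0,-0.01],0.075],[[-0.002,0,0.065],[0,0,-0.03],0.075],[[-0.002,0,0.1],[0,0,-0.03],0.075],[[-0.002,0,0.122],[0,0,-0.03],0.075],[[-0.002,0,0.128],[0,0,-0.03],0.075]]}}

```text
time: 20.25
tool_pos: [0.6181, 0.1058, -0.023]
tool_rot: [3.14, -0.005, -2.893]
contact_force: [0.4, 0.4, 0.2]
opening: 0.0752
grip_force: 0.0
```

>>> {"name": "arm_command", "arguments": {"moves": [[[0,0,0.002],[0,0,0],0.075],[[0,0,0.002],[0,0,0],0.075],[[0,0,0.002],[0,0,0],0.035],[[0,0,0.002],[0,0,0],0.035],[[0,0,0.002],[0,0,0],0.035]]}}

```text
time: 20.75
tool_pos: [0.6208, 0.1048, -0.021]
tool_rot: [-3.141, 0.002, -2.893]
contact_force: [-0.1, -0.8, -1.1]
opening: 0.0556
grip_force: 0.0
```

>>> {"name": "arm_command", "arguments": {"moves": [[[0,0,0],[0,0,0],0.035],[[0,0,0],[0,0,0],0.035],[[0,0,0],[0,0,0],0.035],[[0,0,0],[0,0,0],0.035],[[0,0,0],[0,0,0],0.035]]}}

```text
time: 21.25
tool_pos: [0.6206, 0.1046, -0.0216]
tool_rot: [-3.141, 0.001, -2.893]
contact_force: [-1.4, -1.8, 5.6]
opening: 0.044
grip_force: 15.0
```

```bash
python3 plan.py 620,103.5,95,194,.035,1 611.9,-287,95,168,.035,3 611.9,-287,75,168,.035,1
```

```text
t 21.2 at [620.6 104.6 -21.6] -165.8 rp [-3.1413e+00  6.0000e-04] open 0.0440 grip 15.0
shift mm [   1.   -1. -117.] turn z 0.0 claw 0.035
shift mm [  35. -125.    0.] turn z 0.15 claw 0.035
shift mm [  15. -129.    0.] turn z 0.15 claw 0.035
shift mm [  -4. -131.    0.] turn z 0.16 claw 0.035
shift mm [-0.  0. 20.] turn z -0.0 claw 0.035
```

>>> {"name": "arm_command", "arguments": {"moves": [[[0,0,-0.015],[0,0,0],0.035],[[0,0,-0.04],[0,0,0],0.035],[[0,0,-0.07],[0,0,0],0.035],[[0,0,-0.1],[0,0,0],0.035],[[0,0,-0.117],[0,0,0],0.035]]}}

```text
time: 21.75
tool_pos: [0.6213, 0.1051, 0.0983]
tool_rot: [-3.141, 0.004, -2.893]
contact_force: [0.7, -0.4, -1.5]
opening: 0.044
grip_force: 15.0
```

>>> {"name": "arm_command", "arguments": {"moves": [[[0.005,-0.018,0],[0,0,0.02],0.035],[[0.012,-0.043,0],[0,0,0.05],0.035],[[0.02,-0.07,0],[0,0,0.08],0.035],[[0.027,-0.098,0],[0,0,0.12],0.035],[[0.035,-0.125,0],[0,0,0.15],0.035]]}}

```text
time: 22.25
tool_pos: [0.616, -0.0271, 0.0938]
tool_rot: [3.141, -0.002, -3.046]
contact_force: [-0.1, 0.3, -0.5]
opening: 0.0438
grip_force: 15.0
```

>>> {"name": "arm_command", "arguments": {"moves": [[[0.003,-0.026,0],[0,0,0.03],0.035],[[0.006,-0.052,0],[0,0,0.06],0.035],[[0.009,-0.077,0],[0,0,0.09],0.035],[[0.012,-0.103,0],[0,0,0.12],0.035],[[0.015,-0.129,0],[0,0,0.15],0.035]]}}

```text
time: 22.75
tool_pos: [0.6134, -0.1567, 0.0937]
tool_rot: [3.141, -0.002, 3.087]
contact_force: [0.2, 0.2, -1.0]
opening: 0.0438
grip_force: 15.0
```

>>> {"name": "arm_command", "arguments": {"moves": [[[-0.001,-0.03,0],[0,0,0.04],0.035],[[-0.002,-0.06,0],[0,0,0.08],0.035],[[-0.003,-0.09,0],[0,0,0.12],0.035],[[-0.004,-0.115,0],[0,0,0.15],0.035],[[-0.004,-0.131,0],[0,0,0.16],0.035]]}}

```text
time: 23.25
tool_pos: [0.6105, -0.2885, 0.0936]
tool_rot: [3.141, -0.002, 2.926]
contact_force: [-0.2, 0.3, -1.6]
opening: 0.0436
grip_force: 15.0
```

>>> {"name": "arm_command", "arguments": {"moves": [[[0,0,0],[0,0,0],0.035],[[0,0,0.01],[0,0,0],0.035],[[0,0,0.02],[0,0,0],0.035],[[0,0,0.02],[0,0,0],0.035],[[0,0,0.02],[0,0,0],0.035]]}}

```text
time: 23.75
tool_pos: [0.612, -0.2847, 0.0743]
tool_rot: [3.141, -0.001, 2.931]
contact_force: [-0.4, -0.2, -0.2]
opening: 0.0437
grip_force: 15.0
```

```bash
python3 plan.py 611.9,-287,-13,168,.035,1
```

```text
t 23.8 at [ 612.  -284.7   74.3] 167.9 rp [ 3.141e+00 -1.300e-03] open 0.0437 grip 15.0
shift mm [-0. -2. 87.] turn z -0.0 claw 0.035
```

>>> {"name": "arm_command", "arguments": {"moves": [[[0,-0.002,0.02],[0,0,0],0.035],[[0,-0.002,0.045],[0,0,0],0.035],[[0,-0.002,0.07],[0,0,0],0.035],[[0,-0.002,0.085],[0,0,0],0.035],[[0,-0.002,0.088],[0,0,0],0.035]]}}

```text
time: 24.25
tool_pos: [0.6107, -0.2869, -0.0148]
tool_rot: [3.14, -0.003, 2.93]
contact_force: [-0.7, 0.8, -0.7]
opening: 0.0441
grip_force: 15.0
```

>>> {"name": "arm_command", "arguments": {"moves": [[[0,0,0.001],[0,0,0],0.035],[[0,0,0.002],[0,0,0],0.035],[[0,0,0.003],[0,0,0],0.035],[[0,0,0.004],[0,0,0],0.035],[[0,0,0.004],[0,0,0],0.035]]}}

```text
time: 24.75
tool_pos: [0.6118, -0.288, -0.0166]
tool_rot: [-3.141, 0.001, 2.93]
contact_force: [-0.2, 0.1, -0.5]
opening: 0.0441
grip_force: 15.0
```

>>> {"name": "arm_command", "arguments": {"moves": [[[0,0.001,0.001],[0,0,0],0.035],[[0,0.001,0.002],[0,0,0],0.035],[[0,0.001,0.002],[0,0,0],0.035],[[0,0.001,0.002],[0,0,0],0.035],[[0,0.001,0.002],[0,0,0],0.035]]}}

```text
time: 25.25
tool_pos: [0.6121, -0.2872, -0.0175]
tool_rot: [-3.141, 0.001, 2.93]
contact_force: [-2.1, -0.2, 6.0]
opening: 0.0438
grip_force: 15.0
```

>>> {"name": "arm_command", "arguments": {"moves": [[[0,0,0],[0,0,0],0.065],[[0,0,0],[0,0,0],0.065],[[0,0,0],[0,0,0],0.065],[[0,0,0],[0,0,0],0.065],[[0,0,0],[0,0,0],0.065]]}}

```text
time: 25.75
tool_pos: [0.6118, -0.2868, -0.0192]
tool_rot: [3.141, -0.0, 2.93]
contact_force: [-0.6, 0.6, 0.6]
opening: 0.0653
grip_force: 0.0
```

>>> {"name": "arm_command", "arguments": {"moves": [[[0,0,-0.02],[0,0,0],0.075],[[0,0,-0.05],[0,0,0],0.075],[[0,0,-0.08],[0,0,0],0.075],[[0,0,-0.11],[0,0,0],0.075],[[0,0,-0.128],[0,0,0],0.075]]}}

```text
time: 26.25
tool_pos: [0.6127, -0.2873, 0.1118]
tool_rot: [-3.141, 0.003, 2.93]
contact_force: [-0.6, -0.3, 0.1]
opening: 0.0748
grip_force: 0.0
```

```bash
python3 plan.py 452.9,114,110,163,.075,4
```

```text
t 26.2 at [ 612.7 -287.3  111.8] 167.9 rp [-3.1406  0.0033] open 0.0748 grip 0.0
shift mm [60. 90.  0.] turn z 0.02 claw 0.075
shift mm [62. 88.  1.] turn z 0.02 claw 0.075
shift mm [64. 87.  0.] turn z 0.02 claw 0.075
shift mm [65. 86.  1.] turn z 0.02 claw 0.075
```

>>> {"name": "arm_command", "arguments": {"moves": [[[0.01,0.015,0],[0,0,0],0.075],[[0.022,0.033,0],[0,0,0.01],0.075],[[0.034,0.051,0],[0,0,0.01],0.075],[[0.047,0.07,0],[0,0,0.02],0.075],[[0.06,0.09,0],[0,0,0.02],0.075]]}}

```text
time: 26.75
tool_pos: [0.5716, -0.1856, 0.109]
tool_rot: [3.141, 0.0, 2.909]
contact_force: [-0.3, -0.7, -0.7]
opening: 0.0753
grip_force: 0.0
```

>>> {"name": "arm_command", "arguments": {"moves": [[[0.012,0.018,0],[0,0,0],0.075],[[0.025,0.035,0],[0,0,0.01],0.075],[[0.037,0.053,0],[0,0,0.01],0.075],[[0.05,0.07,0],[0,0,0.02],0.075],[[0.062,0.088,0.001],[0,0,0.02],0.075]]}}

```text
time: 27.25
tool_pos: [0.5316, -0.0857, 0.1082]
tool_rot: [3.142, 0.0, 2.889]
contact_force: [0.7, 0.6, 0.0]
opening: 0.0747
grip_force: 0.0
```

>>> {"name": "arm_command", "arguments": {"moves": [[[0.013,0.017,0],[0,0,0],0.075],[[0.026,0.035,0],[0,0,0.01],0.075],[[0.038,0.052,0],[0,0,0.01],0.075],[[0.051,0.07,0],[0,0,0.02],0.075],[[0.064,0.087,0],[0,0,0.02],0.075]]}}

```text
time: 27.75
tool_pos: [0.4913, 0.0147, 0.1081]
tool_rot: [3.141, 0.0, 2.869]
contact_force: [-0.1, -0.6, -0.4]
opening: 0.0751
grip_force: 0.0
```

>>> {"name": "arm_command", "arguments": {"moves": [[[0.017,0.023,0],[0,0,0],0.075],[[0.035,0.046,0],[0,0,0.01],0.075],[[0.052,0.07,0],[0,0,0.01],0.075],[[0.065,0.086,0],[0,0,0.02],0.075],[[0.065,0.086,0.001],[0,0,0.02],0.075]]}}

```text
time: 28.25
tool_pos: [0.4512, 0.1159, 0.1072]
tool_rot: [3.141, -0.0, 2.853]
contact_force: [0.6, -0.3, -0.5]
opening: 0.0754
grip_force: 0.0
```

```bash
python3 fw.py blue; python3 plan.py 452.9,114,-20,163,.075,1
```

```text
cap px [320.9 302.2] 655 -> world mm [507.9  96.1  13. ]
body [456.2 112. ] [41.3 74.1] 72.9 2300 [322.1 246.2]
t 28.3 at [451.8 114.8 107. ] 163.4 rp [3.1416e+00 3.0000e-04] open 0.0746 grip 0.0
shift mm [ -1.  -0. 127.] turn z 0.01 claw 0.075
```

>>> {"name": "arm_command", "arguments": {"moves": [[[-0.001,0,0.03],[0,0,0],0.075],[[-0.003,-0.001,0.065],[0,0,0.01],0.075],[[-0.003,-0.001,0.1],[0,0,0.01],0.075],[[-0.003,-0.001,0.122],[0,0,0.01],0.075],[[-0.003,-0.001,0.127],[0,0,0.01],0.075]]}}

```text
time: 28.8
tool_pos: [0.4535, 0.1111, -0.0222]
tool_rot: [-3.14, -0.004, 2.839]
contact_force: [-0.0, 0.2, 0.5]
opening: 0.075
grip_force: 0.0
```

>>> {"name": "arm_command", "arguments": {"moves": [[[0,0,0.002],[0,0,0],0.075],[[0,0,0.002],[0,0,0],0.075],[[0,0,0.002],[0,0,0],0.035],[[0,0,0.002],[0,0,0],0.035],[[0,0,0.002],[0,0,0],0.035]]}}

```text
time: 29.3
tool_pos: [0.4552, 0.1124, -0.0213]
tool_rot: [3.141, 0.001, 2.84]
contact_force: [0.2, -0.0, 0.4]
opening: 0.0555
grip_force: 0.0
```

>>> {"name": "arm_command", "arguments": {"moves": [[[0,0,0],[0,0,0],0.035],[[0,0,0],[0,0,0],0.035],[[0,0,0],[0,0,0],0.035],[[0,0,0],[0,0,0],0.035],[[0,0,0],[0,0,0],0.035]]}}

```text
time: 29.8
tool_pos: [0.4549, 0.1124, -0.0217]
tool_rot: [3.141, 0.0, 2.84]
contact_force: [-1.1, -0.2, 5.0]
opening: 0.0437
grip_force: 15.0
```

```bash
python3 plan.py 454,113,95,163,.035,1 596.3,-117.1,95,200.5,.035,3 596.3,-117.1,75,200.5,.035,1
```

```text
t 29.8 at [454.9 112.4 -21.7] 162.7 rp [3.1413e+00 4.0000e-04] open 0.0437 grip 15.0
shift mm [   1.    0. -117.] turn z -0.01 claw 0.035
shift mm [-67. -60.   0.] turn z -0.22 claw 0.035
shift mm [-53. -73.   0.] turn z -0.21 claw 0.035
shift mm [-37. -82.   0.] turn z -0.22 claw 0.035
shift mm [ 0. -0. 20.] turn z 0.0 claw 0.035
```

>>> {"name": "arm_command", "arguments": {"moves": [[[0,0,-0.015],[0,0,0],0.035],[[0,0,-0.04],[0,0,0],0.035],[[0,0,-0.07],[0,0,0],0.035],[[0,0,-0.1],[0,0,0],0.035],[[0.001,0,-0.117],[0,0,-0.01],0.035]]}}

```text
time: 30.3
tool_pos: [0.4545, 0.1127, 0.0969]
tool_rot: [3.141, 0.002, 2.85]
contact_force: [0.5, -0.4, -0.8]
opening: 0.0441
grip_force: 15.0
```

>>> {"name": "arm_command", "arguments": {"moves": [[[-0.01,-0.009,0],[0,0,-0.03],0.035],[[-0.024,-0.021,0],[0,0,-0.08],0.035],[[-0.038,-0.034,0],[0,0,-0.12],0.035],[[-0.053,-0.047,0],[0,0,-0.17],0.035],[[-0.067,-0.06,0],[0,0,-0.22],0.035]]}}

```text
time: 30.8
tool_pos: [0.5008, 0.0352, 0.0947]
tool_rot: [3.142, -0.001, 3.072]
contact_force: [1.4, 0.1, -0.8]
opening: 0.0444
grip_force: 15.0
```

>>> {"name": "arm_command", "arguments": {"moves": [[[-0.011,-0.015,0],[0,0,-0.04],0.035],[[-0.021,-0.029,0],[0,0,-0.08],0.035],[[-0.032,-0.044,0],[0,0,-0.13],0.035],[[-0.042,-0.058,0],[0,0,-0.17],0.035],[[-0.053,-0.073,0],[0,0,-0.21],0.035]]}}

```text
time: 31.3
tool_pos: [0.5482, -0.0413, 0.0945]
tool_rot: [3.141, -0.001, -3.002]
contact_force: [1.3, 0.0, -0.4]
opening: 0.044
grip_force: 15.0
```

>>> {"name": "arm_command", "arguments": {"moves": [[[-0.008,-0.018,0],[0,0,-0.05],0.035],[[-0.016,-0.036,0],[0,0,-0.1],0.035],[[-0.024,-0.054,0],[0,0,-0.15],0.035],[[-0.032,-0.071,0],[0,0,-0.19],0.035],[[-0.037,-0.082,0],[0,0,-0.22],0.035]]}}

```text
time: 31.8
tool_pos: [0.5965, -0.118, 0.0943]
tool_rot: [3.141, -0.001, -2.782]
contact_force: [-0.6, -0.3, -1.9]
opening: 0.0442
grip_force: 15.0
```

>>> {"name": "arm_command", "arguments": {"moves": [[[0,0,0],[0,0,0],0.035],[[0,0,0.01],[0,0,0],0.035],[[0,0,0.02],[0,0,0],0.035],[[0,0,0.02],[0,0,0],0.035],[[0,0,0.02],[0,0,0],0.035]]}}

```text
time: 32.3
tool_pos: [0.5957, -0.1162, 0.0744]
tool_rot: [3.141, -0.001, -2.783]
contact_force: [0.4, -0.1, -0.2]
opening: 0.0439
grip_force: 15.0
```

```bash
python3 plan.py 596.3,-117.1,-13,200.5,.035,1
```

```text
t 32.3 at [ 595.7 -116.2   74.4] -159.5 rp [ 3.1406e+00 -1.0000e-03] open 0.0439 grip 15.0
shift mm [-0. -1. 87.] turn z 0.0 claw 0.035
```

>>> {"name": "arm_command", "arguments": {"moves": [[[0,-0.001,0.02],[0,0,0],0.035],[[0,-0.001,0.045],[0,0,0],0.035],[[0,-0.001,0.07],[0,0,0],0.035],[[0,-0.001,0.085],[0,0,0],0.035],[[0,-0.001,0.088],[0,0,0],0.035]]}}

```text
time: 32.8
tool_pos: [0.5955, -0.1173, -0.0146]
tool_rot: [3.14, -0.002, -2.783]
contact_force: [-0.6, 0.4, -0.6]
opening: 0.0438
grip_force: 15.0
```

>>> {"name": "arm_command", "arguments": {"moves": [[[0,0,0.001],[0,0,0],0.035],[[0,0,0.002],[0,0,0],0.035],[[0,0,0.003],[0,0,0],0.035],[[0,0,0.004],[0,0,0],0.035],[[0,0,0.005],[0,0,0],0.035]]}}

```text
time: 33.3
tool_pos: [0.5969, -0.1179, -0.0176]
tool_rot: [-3.141, 0.001, -2.783]
contact_force: [0.4, -0.3, -0.6]
opening: 0.0438
grip_force: 15.0
```

>>> {"name": "arm_command", "arguments": {"moves": [[[0,0,0.001],[0,0,0],0.035],[[0,0,0.001],[0,0,0],0.035],[[0,0,0.001],[0,0,0],0.035],[[0,0,0.001],[0,0,0],0.035],[[0,0,0.001],[0,0,0],0.035]]}}

```text
time: 33.8
tool_pos: [0.5969, -0.1179, -0.0177]
tool_rot: [-3.141, 0.001, -2.783]
contact_force: [-2.6, 0.1, 7.4]
opening: 0.0436
grip_force: 15.0
```

Contact with the plate, so I release, go up and retreat towards the robot so that the top view is clear.

>>> {"name": "arm_command", "arguments": {"moves": [[[0,0,0],[0,0,0],0.065],[[0,0,0],[0,0,0],0.065],[[0,0,0],[0,0,0],0.065],[[0,0,0],[0,0,0],0.065],[[0,0,0],[0,0,0],0.065]]}}

```text
time: 34.3
tool_pos: [0.5965, -0.1178, -0.0191]
tool_rot: [3.141, -0.0, -2.783]
contact_force: [-0.1, 0.3, -0.3]
opening: 0.0649
grip_force: 0.0
```

>>> {"name": "arm_command", "arguments": {"moves": [[[0,0,-0.02],[0,0,0],0.075],[[0,0,-0.05],[0,0,0],0.075],[[0,0,-0.09],[0,0,0],0.075],[[0,0,-0.13],[0,0,0],0.075],[[0,0,-0.16],[0,0,0],0.075]]}}

```text
time: 34.8
tool_pos: [0.5971, -0.118, 0.1437]
tool_rot: [-3.14, 0.002, -2.783]
contact_force: [0.4, -0.6, -0.0]
opening: 0.0752
grip_force: 0.0
```

```bash
python3 plan.py 400,250,200,180,.075,2 130,500,200,180,.075,2
```

```text
t 34.8 at [ 597.1 -118.   143.7] -159.5 rp [-3.1401e+00  2.0000e-03] open 0.0752 grip 0.0
shift mm [ 28. 207. -28.] turn z 0.18 claw 0.075
shift mm [ 64. 198. -28.] turn z 0.18 claw 0.075
shift mm [135. 125.  -0.] turn z -0.0 claw 0.075
shift mm [136. 125.  -0.] turn z -0.0 claw 0.075
```

>>> {"name": "arm_command", "arguments": {"moves": [[[0.006,0.041,-0.006],[0,0,0.04],0.075],[[0.011,0.083,-0.011],[0,0,0.07],0.075],[[0.017,0.124,-0.017],[0,0,0.11],0.075],[[0.022,0.166,-0.022],[0,0,0.14],0.075],[[0.028,0.207,-0.028],[0,0,0.18],0.075]]}}

```text
time: 35.3
tool_pos: [0.4967, 0.0676, 0.1692]
tool_rot: [3.141, 0.0, -2.965]
contact_force: [-0.2, 0.1, -0.8]
opening: 0.0748
grip_force: 0.0
```

>>> {"name": "arm_command", "arguments": {"moves": [[[0.013,0.04,-0.006],[0,0,0.04],0.075],[[0.026,0.08,-0.011],[0,0,0.07],0.075],[[0.039,0.12,-0.017],[0,0,0.11],0.075],[[0.052,0.16,-0.022],[0,0,0.14],0.075],[[0.064,0.198,-0.028],[0,0,0.18],0.075]]}}

```text
time: 35.8
tool_pos: [0.3985, 0.2511, 0.1973]
tool_rot: [3.141, 0.0, 3.138]
contact_force: [1.2, -0.1, -0.2]
opening: 0.0752
grip_force: 0.0
```

>>> {"name": "arm_command", "arguments": {"moves": [[[0.027,0.025,0],[0,0,0],0.075],[[0.054,0.05,0],[0,0,0],0.075],[[0.081,0.075,0],[0,0,0],0.075],[[0.108,0.1,0],[0,0,0],0.075],[[0.135,0.125,0],[0,0,0],0.075]]}}

```text
time: 36.3
tool_pos: [0.2637, 0.3758, 0.1971]
tool_rot: [3.141, 0.0, 3.14]
contact_force: [0.7, 0.3, -0.5]
opening: 0.075
grip_force: 0.0
```

>>> {"name": "arm_command", "arguments": {"moves": [[[0.034,0.031,0],[0,0,0],0.075],[[0.068,0.062,0],[0,0,0],0.075],[[0.1,0.094,0],[0,0,0],0.075],[[0.13,0.12,0],[0,0,0],0.075],[[0.13,0.12,0],[0,0,0],0.075]]}}

```text
time: 36.8
tool_pos: [0.1316, 0.4975, 0.1968]
tool_rot: [3.14, -0.001, -3.139]
contact_force: [1.2, -0.8, -0.6]
opening: 0.0748
grip_force: 0.0
```

```bash
python3 - <<'E'
from h import *
np.set_printoptions(precision=1,suppress=True)
im=robot.read_camera("top")
T={"yellow":(452.3,-114.8,0),"red":(613.7,308.1,-17.3),"green":(627.5,-290.4,-12),"blue":(611.3,-111.5,20.5)}
m=robot.camera_model("top");V=im.max(2).astype(int);S=cv2.cvtColor(im,cv2.COLOR_RGB2HSV)[:,:,1]
t=[]
for c,(x,y,a) in T.items():
    p=np.array(m["R"])@[x/1e3,y/1e3,.015]+m["t"];u,v=int(m["fx"]*p[0]/p[2]+m["cx"]),int(m["fy"]*p[1]/p[2]+m["cy"])
    t.append(cv2.resize(im[v-40:v+40,u-40:u+40],(300,300),interpolation=cv2.INTER_CUBIC))
    W=np.zeros(V.shape,bool);W[v-40:v+40,u-40:u+40]=1
    g=cv2.morphologyEx(((V>100)&(S<60)&W).astype(np.uint8),cv2.MORPH_OPEN,np.ones((9,9)))
    for A,ct,mk in blobs(g,300,900):
        r=rect("top",mk,.03);a_=np.radians(a);d=np.array(r[0])-[x,y]
        print(c,"in plate",d@[np.cos(a_),np.sin(a_)],d@[-np.sin(a_),np.cos(a_)],np.round(r[1],1),r[2],A)
cv2.imwrite("pics/fin.png",np.vstack([np.hstack(t[:2]),np.hstack(t[2:])])[:,:,::-1])
cv2.imwrite("pics/fintop.png",im[:,:,::-1])
E
```

```text
yellow in plate -17.983135986328136 1.4897659301757784 [65.1 40.6] 0.24508053064346313 669
red in plate -17.00837937044933 -0.16627168124508263 [40.7 67.8] 73.80521392822266 573
green in plate -18.97539787036747 1.1643181205247388 [41.2 67.9] 79.269287109375 587
blue in plate -17.74553350529144 -0.003923911086567422 [68. 42.] 19.97087287902832 575
```

View pics/fin.png

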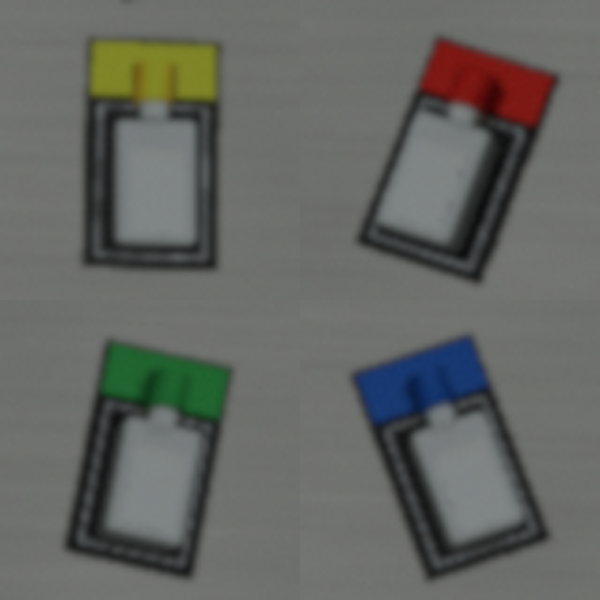

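View pics/fintop.png

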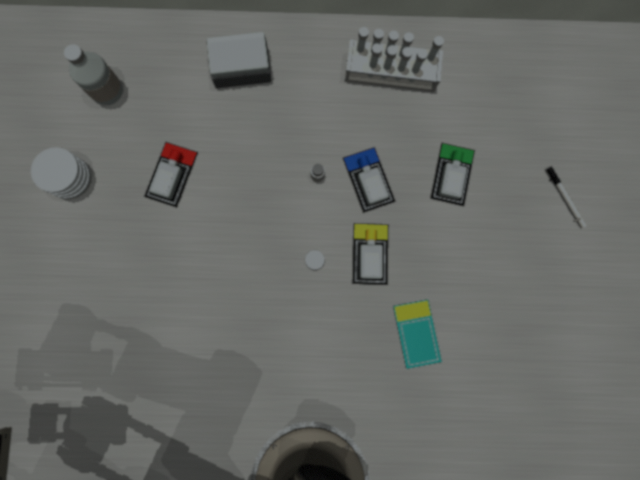

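All four flask bodies lie inside their outlines with caps over the matching bands. The measured body centres are within about 3 mm of (-16, 0). The dish (315,260) and the vial (318,173) have not moved.

```bash
python3 -c "
from cell import robot
print(robot.hand_in())"
```

```text
the job is handed in; nothing more can be done
None
```

I handed the job in at about 37 s: all four flasks lie flat on their matching plates, about 3 mm or less from the outline centres in the final top view, and the dish and vial are undisturbed; the hand-in returned no verdict.

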